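# Mark a clamped bar in its blind hole with a sprung hand punch

## Task

Take the sprung hand punch out of its stand, run its pin along the groove of the clamped steel bar until it drops into the blind hole, and push the punch down until its spring is fully compressed against the stop, so that it makes its mark on the bottom of the hole. Then let the spring out again and put the punch back in its stand, upright with its flange flat on the top, and let go. Do not let the punch fall over, and leave the other parts where they are.

Things in the scene. Friction and masses are not known exactly. Their poses are not given: they have to be found in the camera images.
- punch: Sprung hand punch, metal, 151 mm long, 0.28 kg, upright in the stand at the start. Origin: centre of the underside of its round flange (54 mm diameter, 8 mm thick, z 0 to 8 mm); z up along the tool. Above it a square handle 30 x 30 mm, sides along x and y, z 8 to 74 mm, with a round button 26 mm wide up to z 77 mm. Below hang barrel and pin (z 0 to -74 mm).
- punch_grip (a point): Where to grip the handle: on the punch's axis, 32 mm above its origin, across two opposite sides. The flange's top lies 24 mm below this point; it stops the tool from slipping up through the fingers.
- barrel (a joint): How far barrel and pin are pushed up into the handle, m: 0 spring out, 0.012 against the stop. The spring needs 3 N to start and about 15 N at the stop (1 N per mm).
- pin_tip (a point): Centre of the flat end of the punch's pin, on its axis, 74 mm below the punch's origin when the spring is out. The barrel is 18 mm diameter and 50 mm long; under it the pin is 10 mm diameter and 24 mm long, its last 4 mm tapering to 4 mm diameter.
- fixture: Fixed clamping fixture: aluminium base plate 130 x 200 x 12 mm with two dark steel jaws (tops at 34 mm) holding a plain steel bar, 40 mm wide and 200 mm long, along y, its top 44 mm above the table. Origin: centre of the base plate's underside, on the table; z up. The bar is clamped differently each time, shifted by up to 30 mm either way along y; its pose is not told.
- groove_mid (a point): Point straight above the fixture's origin at the level of the groove's floor, 41 mm above the table; axes as the fixture's. The groove runs along y in the bar's top, 13 mm wide, 3 mm deep. In its floor is one unmarked blind hole, 14 mm diameter, 16 mm deep from that floor, on the groove's centre line (x = 0), somewhere from y = -30 to +30 mm: find it by feel.
- stand: Fixed stand: grey plastic block 80 x 80 x 85 mm on a thin 100 mm square foot, with an upright hole 30 mm diameter right through its centre. The punch hangs in it with its flange lying on the top. Origin: centre of its underside on the table; z up.
- stand_mouth (a point): Centre of the stand's hole at the top face, 85 mm above the table.
- reducer: Bystander: open steel pipe reducer, 72 mm wide, 78 mm high, standing. Origin: centre of its underside.
- collar: Bystander: dark steel collar, 40 mm diameter, 30 mm high. Origin: centre of its underside.
- vblock: Bystander: dark steel V block 60 x 90 x 44 mm. Origin: centre of its underside.
- flange: Bystander: steel disc 80 mm with a 48 mm boss, 42 mm high. Origin: centre of its underside.
- billet: Bystander: aluminium round 48 mm diameter, 60 mm high, standing. Origin: centre of its underside.
- cleaner: Bystander: white plastic bottle, 64 mm diameter, 150 mm high. Origin: centre of its underside.
- brush: Bystander: hand brush lying on the table near the robot.

How it is judged:
By the outcome, as a careful person would: the job done as asked, in the order asked, and still so for the second after the job is handed in, with the robot touching nothing.
It also fails if it takes over 58 s, if anything falls off the work surface, if the arm or the gripper's body presses on something with over 40 N, if the wrist force passes 120 N, or if a joint passes its speed limit or range.

## Robot

A 6-joint arm with a two-finger parallel gripper is mounted at the origin on the work surface. World frame = base frame: x ahead of the robot, y to its left, z up, the work surface at z = 0. Lengths are in m, angles in rad, forces in N, time in s.
With the tool pointing down it reaches from about 0.35 to 0.775 m from the base axis. Payload 7.3 kg.
Tool frame: the origin (TCP) lies on the centre line of the jaws, within the pads' length; the fingertips stand 14 mm ahead of it and the grasp point (between the pads) lies 5 mm behind it; z points along the fingers, y is the direction in which the jaws open and shut (so a half turn about z gives the same grasp; the last joint's range is limited). The gripper opens to 92 mm and grips with 3 to 60 N. Pads are 19 mm wide; open, the fingers measure 130 mm over their backs; the gripper's body (75 mm by 190 mm) begins 47 mm behind the grasp point.
Start: joints at [-1.255, 0.342, 1.524, -0, 1.275, -0.146], TCP at [0.234, -0.47, 0.241] pointing down, gripper open.
Joint ranges: [-2.53, 2.53], [-0.77, 2.02], [0.04, 2.7], [-1, 4.14], [0.28, 2.66], [-3.11, 3.11]. Speed limits (rad/s): [2.57, 2.57, 3.14, 3.14, 3.14, 3.14].

## Interface

Orientations are given as [roll, pitch, yaw] about the fixed x, y, z axes, in that order (R = Rz(yaw) Ry(pitch) Rx(roll)).
In Python, from cell import telemetry, cams, robot gives the robot as it stands.
- The arm moves only by the tool servo_tool, never from a script. Its argument "targets" is text: rows parted by semicolons, each of 4 numbers parted by spaces: the shift along the tool's x, y, z in mm, then the turn about the tool's z in rad. In form: x y z yaw; .... A call has 1 to 20 rows; each row shifts and turns the pose as measured when the row begins, along the tool's axes as they then stand; what a row does not reach is not made up. A row lasts 1/8 s, in which the tool goes at most 62.5 mm and 10.7 degrees, less where a joint would pass 70% of its speed; a pose out of reach is approached as far as the arm can. A call with a gripper value outside its range is refused whole. "hand" is the opening, from 0 (shut) to 1 (fully open), set as the call begins (left out, the last holds). The fingers move at their own pace and stop on an object; "squeeze" is the grip in N (left out, the last holds). Time passes only in rows, so rows that do not move let the fingers close. It gives the time, the measured TCP pose, the force and the opening at its end, in the units of the state.
- telemetry.observe(): the state, without advancing time (a new reading comes with each control period).
- cams.read_camera(name): name is "side" or "top" or "wrist"; returns a dict with "color" (480x640x3 uint8, red, green, blue), "K" (3x3 intrinsics, pixels), "R" (3x3) and "t" (3): a world point X has camera coordinates R X + t. Camera axes: x right, y down, z forward; pixel columns grow to the right and rows downward; lengths in m; the calibration is good to about 2 mm. A picture is of the moment at which its call begins. There is no depth.
- robot.hand_in(): hands the job in, once; it reports no verdict.
Trained networks look in a picture, given as the dict that the camera call returned (one of the last four; its "shot" number tells which), for a name from the list of things; names that differ only in an ending like _2 or _b are one class to them, and where a whole thing is asked for, a point or a joint stands for the part that bears it (a point fixed in the world has none). Each returns a list of dicts, best first, with "score" (0 to 1); they miss things now and then, are a little off and sometimes report something else, mostly with a low value. They report only what shows in the picture. A call takes as long as a camera call.
- cams.cut_out(picture, query): "region" (480x640 bool, what is visible of it) and "extent" ([centre column, centre row, width, height] in pixels, round what is visible of it).
The state is a dict: "time": time; "qpos": joint angles; "qvel": joint speeds; "joint_efforts": joint torques, N m; "tool_pos": TCP position; "tool_rot": TCP orientation; "contact_force": force on the tool from outside, world axes, zero at the start; "torque": the same for the moment, N m; "opening": finger opening in m.
Only numpy, scipy, OpenCV 4.12 (cv2) and the standard library are available. Lean on these libraries where they do the work, as an engineer would, in place of code of your own. Each camera call takes 0.05 s, during which the arm holds its last target.

## Working session

There is one attempt and no reset: what is moved stays moved. The work goes in short steps, Python scripts to look and compute and a tool call to move; the robot and the scene stay as the last step left them, time stands still between calls to the robot, and variables do not carry over. Pictures are saved under pics/ and viewed, and the job is handed in when it is done.

Besides the shell and the picture viewer there is one more tool, called after ">>>" as name(argument=value, ...) on one line, values as JSON. servo_tool: Moves the arm, as the interface text tells. Its arguments: {"type":"object","properties":{"targets":{"type":"string"},"hand":{"type":"number"},"squeeze":{"type":"number"}},"required":["targets"]}

```bash
mkdir -p pics; ls; cat > h.py <<'E'
import numpy as np, cv2
from cell import telemetry, cams, robot
def save(p,n): cv2.imwrite(f'pics/{n}.png', cv2.cvtColor(p['color'],cv2.COLOR_RGB2BGR))
def ray(p,u,v):
    d=np.linalg.inv(p['K'])@[u,v,1]; R=np.array(p['R']); return -R.T@p['t'], R.T@d
def onz(p,u,v,z):
    o,d=ray(p,u,v); return o+d*(z-o[2])/d[2]
def proj(p,X):
    c=p['R']@np.array(X)+p['t']; q=p['K']@c; return q[:2]/q[2]
E
python3 - <<'E'
from h import *
s=telemetry.observe(); print({k:np.round(v,4).tolist() for k,v in s.items()})
for c in ['side','top']:
    p=cams.read_camera(c); save(p,c+'0'); print(c,(-p['R'].T@p['t']).round(3))
    for n in ['punch','fixture','stand']:
        for r in cams.cut_out(p,n)[:2]: print(n,round(r['score'],2),np.round(r['extent'],1))
E
```

```text
pics
{'time': 0.0, 'qpos': [-1.255, 0.3427, 1.525, -0.0, 1.2754, -0.146], 'qvel': [0.0014, -0.0015, -0.0004, -0.0005, 0.0009, 0.0015], 'joint_efforts': [-0.0023, -43.125, -24.4226, 0.0717, 0.0559, -0.0001], 'tool_pos': [0.2338, -0.4696, 0.24], 'tool_rot': [-3.1401, -0.0002, 0.4618], 'contact_force': [0.3746, 0.9117, -0.7061], 'torque': [0.0573, -0.0495, 0.0798], 'opening': 0.0918}
side [0.479 0.759 0.683]
punch 0.94 [250.4 352.2  35.   58.7]
fixture 0.58 [329.4 277.4  78.8  69. ]
stand 0.86 [258.7 392.6  67.4  93.5]
stand 0.15 [425.5 357.9 121.3  26.3]
top [ 0.442 -0.095  1.213]
punch 0.81 [172.5 225.9  34.2  31.7]
fixture 0.85 [344.  280.6 103.7  79.3]
stand 0.95 [184.9 236.3  62.3  57.6]
```

View pics/side0.png

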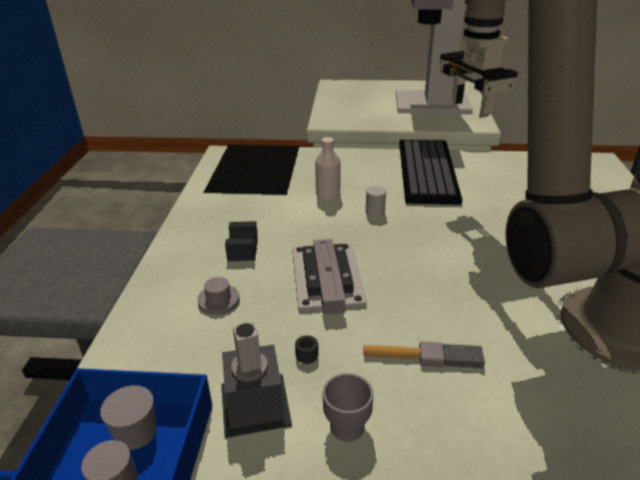

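View pics/top0.png

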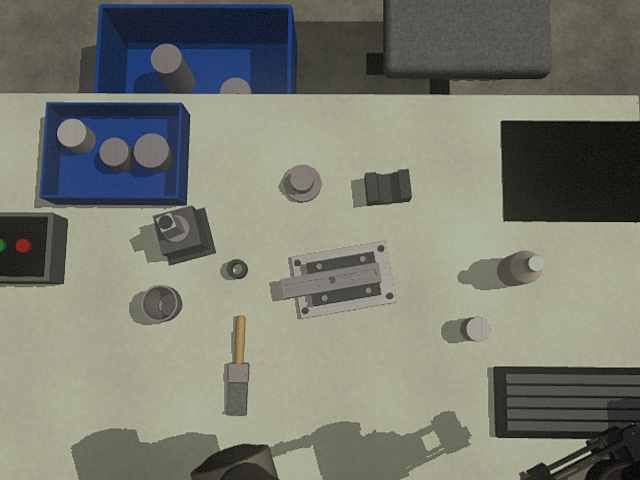

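The side view shows the punch in the stand at about (250,360) and the fixture at about (328,275). In the top view they are at (172,226) and (344,280), with a dark spot on the groove near (332,281). I'll zoom in.

```bash
python3 - <<'E'
from h import *
a=cv2.imread('pics/top0.png'); b=cv2.imread('pics/side0.png')
c1=cv2.resize(a[235:325,265:405],(800,514),interpolation=cv2.INTER_CUBIC); cv2.imwrite('pics/z1.png',c1)
c2=cv2.resize(a[195:275,130:230],(750,600),interpolation=cv2.INTER_CUBIC); cv2.imwrite('pics/z2.png',c2)
c3=cv2.resize(b[230:320,280:380],(660,594),interpolation=cv2.INTER_CUBIC); cv2.imwrite('pics/z3.png',c3)
c4=cv2.resize(b[315:435,210:300],(450,600),interpolation=cv2.INTER_CUBIC); cv2.imwrite('pics/z4.png',c4)
E
```

```text
(no output)
```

View pics/z1.png

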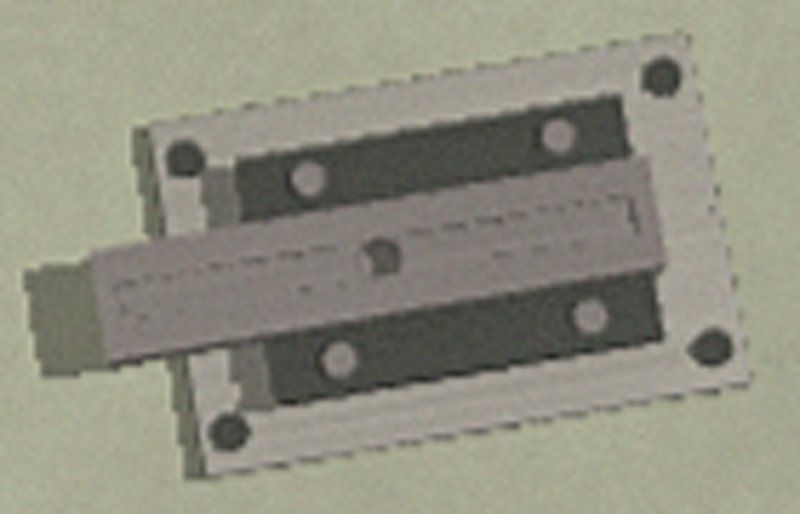

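View pics/z2.png

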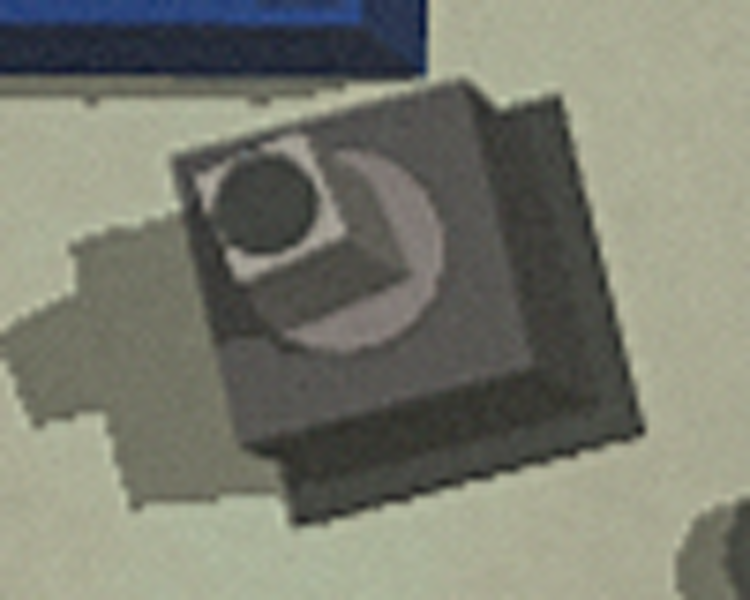

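View pics/z3.png

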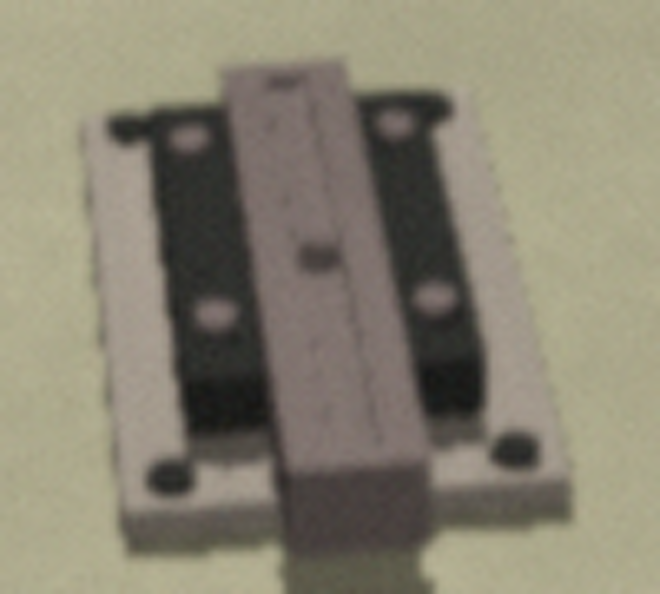

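View pics/z4.png

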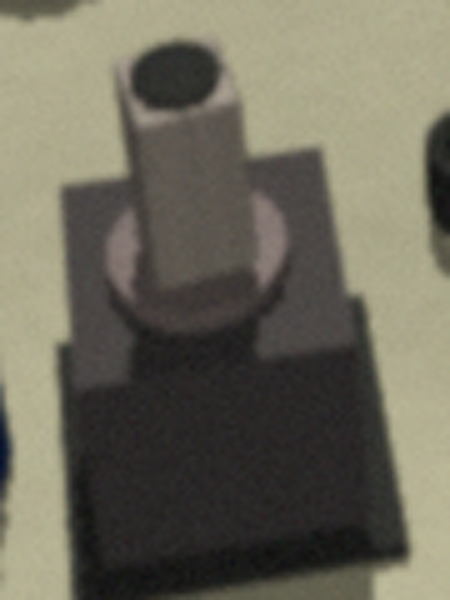

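```bash
python3 - <<'E'
from h import *
T=cams.read_camera('top'); S=cams.read_camera('side')
def P(p,L,s,o,z):
    s=np.atleast_1d(s)*np.ones(2)
    return np.array([onz(p,(u+.5)/s[0]+o[0]-.5,(v+.5)/s[1]+o[1]-.5,z) for u,v in L])
def rep(n,q):
    print(n,(q.mean(0)*1e3).round(1),'edges',[ (round(float(np.linalg.norm(b-a))*1e3,1),round(float(np.degrees(np.arctan2(*(b-a)[[1,0]]))),1)) for a,b in zip(q,np.roll(q,-1,0))])
rep('stand',P(T,[(172,155),(465,80),(530,365),(245,445)],7.5,(130,195),.085))
rep('punchtop',P(T,[(196,178),(307,134),(346,235),(240,284)],7.5,(130,195),.085+.074))
rep('button',P(T,[(265,203)],7.5,(130,195),.162))
rep('flange',P(T,[(345,250)],7.5,(130,195),.093))
rep('base',P(T,[(150,125),(690,35),(750,380),(205,475)],5.714,(265,235),.012))
rep('holes',P(T,[(185,158),(661,76),(712,346),(230,432)],5.714,(265,235),.012))
rep('screws',P(T,[(309,179),(559,134),(590,316),(339,359)],5.714,(265,235),.036))
rep('bartop',P(T,[(90,255),(645,158),(665,268),(108,362)],5.714,(265,235),.044))
rep('hole',P(T,[(381,258)],5.714,(265,235),.041))
# side
rep('S hole',P(S,[(319,257)],6.6,(280,230),.041))
rep('S button',P(S,[(176,75)],5,(210,315),.162))
rep('S base',P(S,[(85,120),(465,95),(570,490),(125,515)],6.6,(280,230),.012))
rep('S holes',P(S,[(128,128),(436,107),(515,450),(171,479)],6.6,(280,230),.012))
rep('S bar',P(S,[(222,70),(345,62),(432,465),(283,475)],6.6,(280,230),.044))
rep('S stand(3)',P(S,[(62,186),(322,150),(354,352),(75,390)],5,(210,315),.085))
for n in ['reducer','collar','flange','vblock','billet','cleaner','brush']:
    r=cams.cut_out(T,n)
    if r: e=r[0]['extent']; print(n,round(r[0]['score'],2),onz(T,e[0],e[1],.03).round(3))
E
```

```text
stand [635.  215.9  85. ] edges [(79.3, -75.0), (78.4, -165.3), (76.9, 106.3), (80.1, 16.4)]
punchtop [635.4 215.9 159. ] edges [(29.1, -67.5), (27.3, -157.0), (28.4, 115.8), (28.9, 24.5)]
button [636.  216.9 162. ] edges [(0.0, 0.0)]
flange [636.4 215.9  93. ] edges [(0.0, 0.0)]
base [ 546.1 -113.2   12. ] edges [(199.2, -80.1), (127.0, -170.5), (198.7, 100.3), (128.3, 9.8)]
holes [ 546.2 -112.6   12. ] edges [(175.5, -79.8), (99.6, -169.6), (176.1, 100.5), (100.5, 10.1)]
screws [ 546.1 -113.    36. ] edges [(90.3, -79.3), (65.6, -170.4), (89.9, 100.2), (64.8, 10.0)]
bartop [540.3 -87.5  44. ] edges [(198.6, -79.6), (39.5, -169.9), (198.3, 100.0), (38.2, 10.6)]
hole [541.5 -88.9  41. ] edges [(0.0, 0.0)]
S hole [538.9 -90.8  41. ] edges [(0.0, 0.0)]
S button [633.8 216.3 162. ] edges [(0.0, 0.0)]
S base [ 543.5 -112.2   12. ] edges [(126.3, -170.3), (201.4, 100.3), (127.2, 8.2), (198.1, -79.9)]
S holes [ 543.3 -117.6   12. ] edges [(102.0, -170.1), (176.3, 99.6), (100.1, 10.7), (177.7, -79.8)]
S bar [539.1 -89.2  44. ] edges [(39.6, -170.3), (200.3, 100.2), (41.1, 9.2), (199.9, -80.2)]
S stand(3) [633.1 215.2  85. ] edges [(79.4, -165.5), (81.3, 104.8), (78.4, 13.6), (80.1, -74.5)]
reducer 0.83 [0.486 0.255 0.03 ]
collar 0.51 [0.563 0.104 0.03 ]
flange 0.59 [ 0.743 -0.027  0.03 ]
vblock 0.58 [ 0.739 -0.207  0.03 ]
billet 0.98 [ 0.451 -0.373  0.03 ]
cleaner 0.88 [ 0.572 -0.472  0.03 ]
```

The geometry agrees between the two cameras:

| Item | Position or angle |
|---|---|
| Stand | (0.6345, 0.2158) |
| Punch handle yaw | about 24° |
| Fixture | (0.545, -0.113), yaw 10° |
| Visible hole | about (0.541, -0.090) |

Next I'll move above the stand.

>>> servo_tool(targets="25 -16 0 0;42 -27.5 0 0;42 -27.5 0 0;42 -27.5 0 0;42 -27.5 0 0;42 -27.5 0 0;42 -27.5 0 0;42 -27.5 0 0;42 -27.5 0 0;42 -27.5 0 0;42 -27.5 0 0;42 -27.5 0 0;42 -27.5 0 0;42 -27.5 0 0;25 -16 0 0.02;0 0 0 0.02", hand=1, squeeze=50)

```text
time: 2.85
tool_pos: [0.6067, 0.1628, 0.2405]
tool_rot: [3.136, -0.003, 0.418]
contact_force: [0.4, -0.9, 0.0]
opening: 0.0918
```

```bash
cat >> h.py <<'E'
from scipy.spatial.transform import Rotation as Ro
def delta(goal,yaw=None,s=None):
    s=s or telemetry.observe(); R=Ro.from_euler('xyz',s['tool_rot']).as_matrix()
    d=R.T@(np.array(goal)-s['tool_pos'])*1e3
    t=None if yaw is None else -(((yaw-s['tool_rot'][2])+np.pi)%(2*np.pi)-np.pi)
    print('d',d.round(1),'turn',t and round(float(t),3),'rot',np.round(s['tool_rot'],4))
E
python3 - <<'E'
from h import *
W=cams.read_camera('wrist'); save(W,'w1')
print((-W['R'].T@W['t']).round(3))
for X in [(.6345,.2158,.162),(.6345,.2158,.093)]: print(proj(W,X).round(1))
delta((.6345,.2158,.16),np.radians(24))
E
```

```text
[0.674 0.195 0.384]
[260.7 185.5]
[273.5 175. ]
d [ 47.5 -38.4  80.4] turn -0.003 rot [ 3.1358e+00 -2.8000e-03  4.1610e-01]
```

View pics/w1.png

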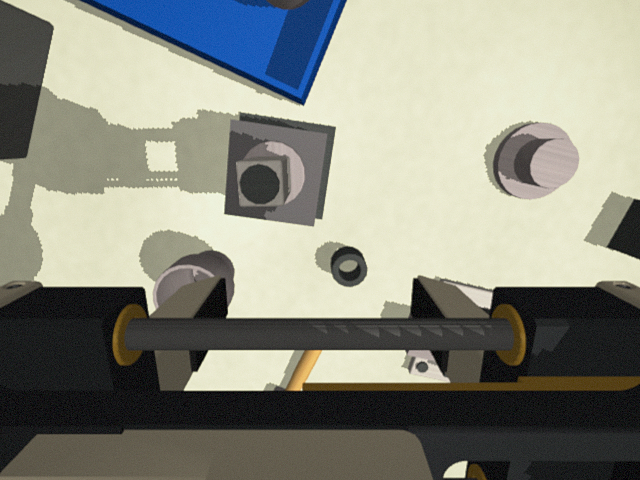

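The wrist view shows the button at (260,184), as predicted at (261,186). I'll check the handle angle in a crop.

```bash
python3 - <<'E'
from h import *
a=cv2.imread('pics/w1.png'); cv2.imwrite('pics/z5.png',cv2.resize(a[140:220,220:320],(750,600),interpolation=cv2.INTER_CUBIC))
E
```

```text
(no output)
```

View pics/z5.png

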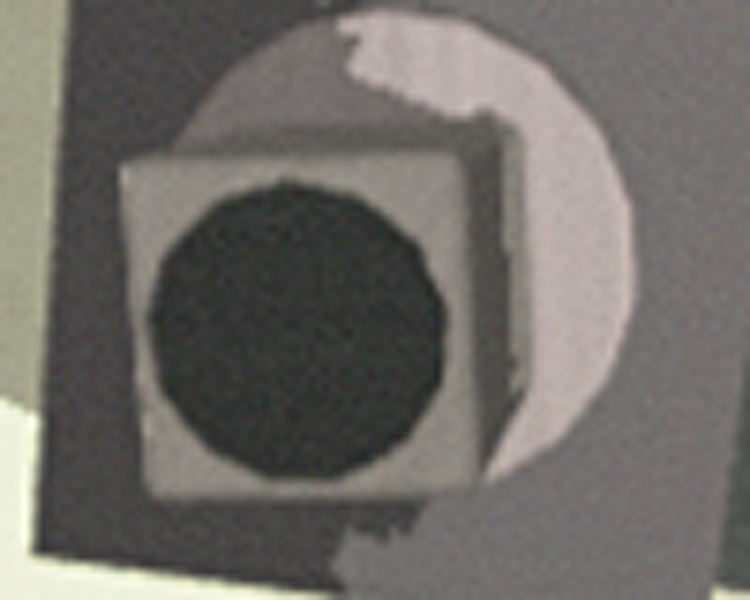

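The handle's top corners in the crop are (120,162), (460,150), (483,488) and (152,500), almost square to the gripper. I'll work out the yaw.

```bash
python3 - <<'E'
from h import *
W=cams.read_camera('wrist')
q=np.array([onz(W,(u+.5)/7.5+220-.5,(v+.5)/7.5+140-.5,.159) for u,v in [(120,162),(460,150),(483,488),(152,500)]])
print(q.mean(0)*1e3,[(np.linalg.norm(b-a)*1e3,np.degrees(np.arctan2(*(b-a)[[1,0]]))) for a,b in zip(q,np.roll(q,-1,0))])
E
```

```text
[634.7510888  215.86706759 159.        ] [(np.float64(28.717846023687418), np.float64(-64.2091994092044)), (np.float64(28.8598210555031), np.float64(-153.88543930256535)), (np.float64(28.969666227050453), np.float64(115.86885654415866)), (np.float64(28.89896281365222), np.float64(25.6149086892113))]
```

>>> servo_tool(targets="30 -24 0 -0.025;17 -14 0 0;0 0 20 0;0 0 20 0")

```text
time: 3.45
tool_pos: [0.6341, 0.2104, 0.203]
tool_rot: [3.133, -0.006, 0.437]
contact_force: [0.6, 0.2, 0.3]
opening: 0.092
```

```bash
python3 - <<'E'
from h import *
delta((.6347,.2159,.113),.441)
E
```

```text
d [ 2.3 -5.5 90. ] turn -0.004 rot [ 3.1334 -0.0057  0.4372]
```

>>> servo_tool(targets="2.3 -5.5 10 0;0 0 25 0;0 0 25 0;0 0 20 0;0 0 10 0;0 0 0 0")

```text
time: 4.2
tool_pos: [0.6344, 0.2121, 0.1126]
tool_rot: [3.133, -0.007, 0.433]
contact_force: [-0.4, -0.4, 0.5]
opening: 0.0917
```

```bash
python3 - <<'E'
from h import *
delta((.6347,.2159,.113),.441)
E
```

```text
d [ 1.8 -3.3 -0.4] turn -0.008 rot [ 3.1326 -0.0068  0.4325]
```

>>> servo_tool(targets="1.8 -4 0 -0.008;0.5 -1 0 0")

```text
time: 4.45
tool_pos: [0.6353, 0.218, 0.1146]
tool_rot: [3.132, -0.01, 0.441]
contact_force: [-0.5, -0.5, 0.2]
opening: 0.0916
```

>>> servo_tool(targets="0 0 0 0;0 0 0 0;0 0 0 0;0 0 0 0;0 0 0 0;0 0 0 0", hand=0, squeeze=50)

```text
time: 5.2
tool_pos: [0.6358, 0.2183, 0.1158]
tool_rot: [3.131, -0.012, 0.441]
contact_force: [-0.2, -0.7, -0.4]
opening: 0.0364
```

>>> servo_tool(targets="0 0 0 0;0 0 0 0")

```text
time: 5.45
tool_pos: [0.6359, 0.2181, 0.1158]
tool_rot: [3.131, -0.012, 0.441]
contact_force: [0.2, 0.1, 0.7]
opening: 0.0299
```

>>> servo_tool(targets="0 0 -8 0;0 0 -15 0;0 0 -20 0;0 0 -20 0;0 0 -20 0;0 0 -15 0;0 0 0 0")

```text
time: 6.32
tool_pos: [0.6336, 0.2188, 0.22]
tool_rot: [3.132, -0.011, 0.441]
contact_force: [0.7, -0.6, -3.2]
opening: 0.0298
```

```bash
python3 - <<'E'
from h import *
for c in ['side','wrist']:
    p=cams.read_camera(c); save(p,c+'2')
s=telemetry.observe();print(s['tool_pos'],s['tool_rot'],s['opening'],s['contact_force'])
a=cv2.imread('pics/side2.png'); cv2.imwrite('pics/z6.png',cv2.resize(a[230:430,180:330],(600,800),interpolation=cv2.INTER_CUBIC)[:600])
E
```

```text
[0.6329085  0.21856032 0.21794416] [ 3.13262109 -0.00737998  0.44112763] 0.029606726784488124 [ 0.11412018 -0.21376195 -4.07372627]
```

View pics/z6.png

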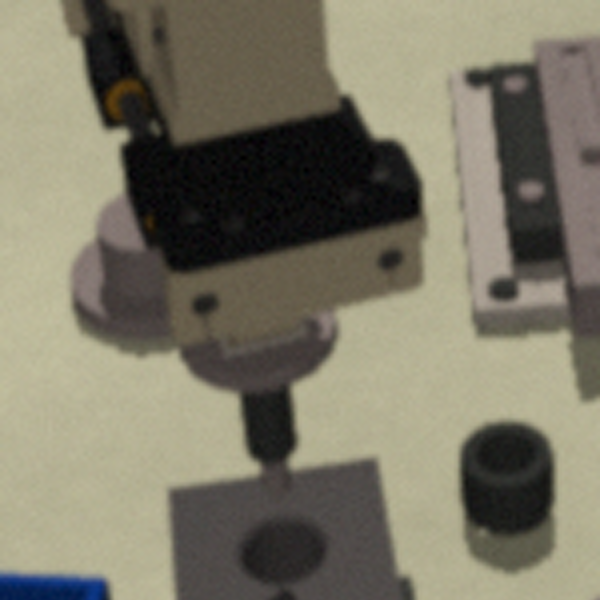

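View pics/wrist2.png

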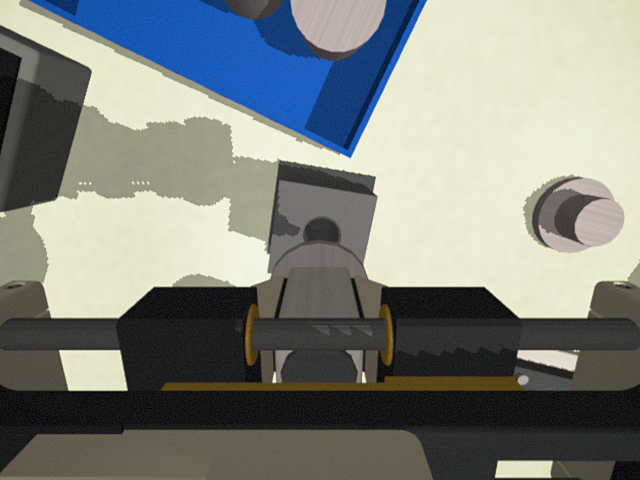

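The punch is held upright and is clear of the stand. I'll move back from the fixture so the wrist camera can see the groove and hole.

>>> servo_tool(targets="-20 16 0 0;-34 27 0 0;-34 27 0 0;-34 27 0 0;-34 27 0 0;-34 27 0 0;-34 27 0 0;-34 27 0 0;-15 12 0 0.14;0 0 0 0.125;0 0 0 0")

```text
time: 7.8
tool_pos: [0.4679, -0.1033, 0.2075]
tool_rot: [3.14, 0.01, 0.17]
contact_force: [-0.0, 0.4, -3.9]
opening: 0.0299
```

```bash
python3 - <<'E'
from h import *
s=telemetry.observe();print(s['tool_pos'],s['tool_rot'],s['opening'],s['contact_force'])
for c in ['wrist','side']:
    p=cams.read_camera(c); save(p,c+'3'); print(c,[proj(p,X).round(1).tolist() for X in [(.5403,-.0898,.041),(.5448,-.1129,.044)]])
E
```

```text
[ 0.46794867 -0.103251    0.20748649] [3.13997607 0.00969245 0.16992515] 0.029852016359433405 [-0.03257848  0.36016717 -3.87557043]
wrist [[317.9, 138.7], [345.7, 138.1]]
side [[327.2, 268.8], [325.7, 260.6]]
```

View pics/wrist3.png

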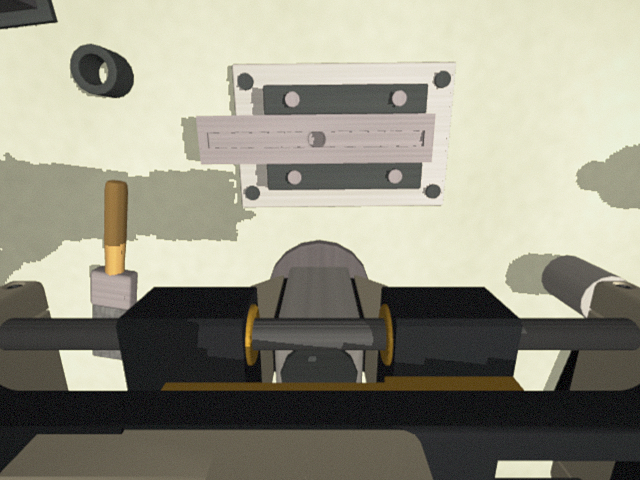

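View pics/side3.png

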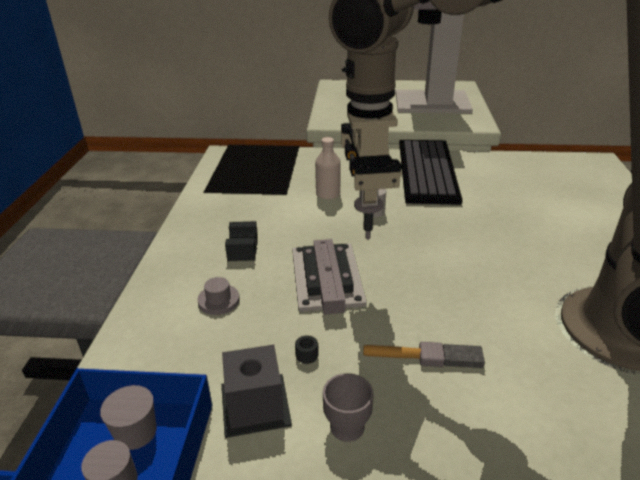

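The wrist view shows the groove from column 208 to 425, with the hole at about (316,139). The predicted hole position was (318,139). The side view shows the punch hanging upright. I'll zoom in on both.

```bash
python3 - <<'E'
from h import *
a=cv2.imread('pics/wrist3.png'); cv2.imwrite('pics/z7.png',cv2.resize(a[90:190,190:450],(780,300),interpolation=cv2.INTER_CUBIC))
a=cv2.imread('pics/side3.png'); cv2.imwrite('pics/z8.png',cv2.resize(a[170:250,330:410],(600,600),interpolation=cv2.INTER_CUBIC))
E
```

```text
(no output)
```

View pics/z7.png

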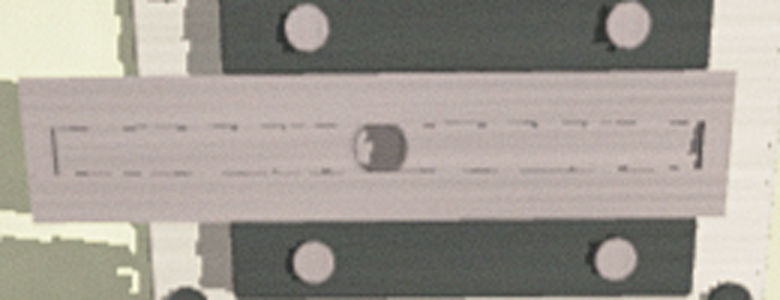

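View pics/z8.png

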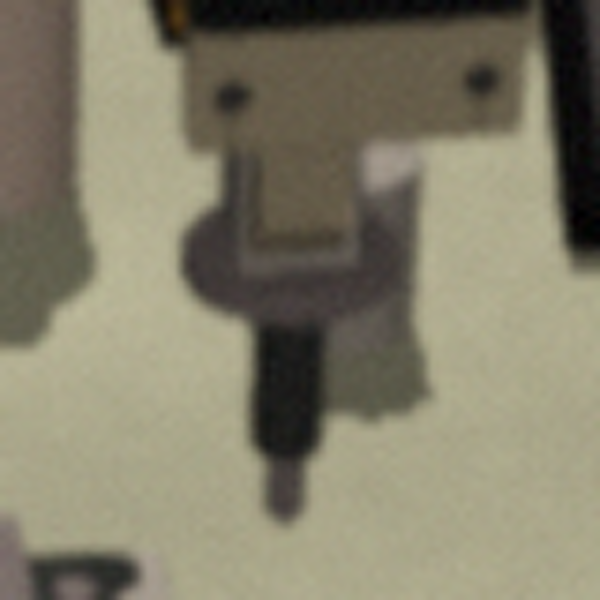

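```bash
python3 - <<'E'
from h import *
W=cams.read_camera('wrist');S=cams.read_camera('side')
f=lambda u,v,z:(onz(W,u/3+190-.33,v/3+90-.33,z)*1e3).round(1)
print('hole',f(381,148,.041),'ends',f(54,151,.041),f(699,145,.041))
print('screws',np.mean([f(306,27,.036),f(628,25,.036),f(314,261,.036),f(615,258,.036)],0))
s=telemetry.observe();R=Ro.from_euler('xyz',s['tool_rot']).as_matrix()
for ox in(-.003,-.002,0,.002):
    X=s['tool_pos']+R@[ox,0,.1048]; print(ox,X.round(4),proj(S,X).round(1))
p=s['tool_pos']+R@[0,0,.1048]
o,d=ray(S,287/7.5+330-.43,518/7.5+170-.43)
print('tip ray at y',p[1],o+d*(p[1]-o[1])/d[1])
e,g=ray(S,287/7.5+330-.43,250/7.5+170-.43)
b=onz(S,245/7.5+330-.43,10/7.5+170,.2); print(proj(S,s['tool_pos']).round(1))
print(R@[0,0,1])
E
```

```text
hole [540.1 -88.3  41. ] ends [523.3   3.5  41. ] [ 556.5 -177.6   41. ]
screws [ 544.75 -112.45   36.  ]
-0.003 [ 0.4646 -0.1037  0.1031] [366.8 239.8]
-0.002 [ 0.4656 -0.1035  0.1031] [366.3 239.9]
0 [ 0.4676 -0.1031  0.1031] [365.3 240. ]
0.002 [ 0.4696 -0.1028  0.1031] [364.2 240. ]
tip ray at y -0.10314865255898659 [ 0.46279496 -0.10314865  0.10629197]
[366.6 191.9]
[-0.00840846 -0.00356961 -0.99995828]
```

```bash
python3 - <<'E'
from h import *
W=cams.read_camera('wrist'); save(W,'w4')
s=telemetry.observe();R=Ro.from_euler('xyz',s['tool_rot']).as_matrix()
def tool(u,v,zt):
    o,d=ray(W,u,v); o=R.T@(o-s['tool_pos']); d=R.T@d; return ((o+d*(zt-o[2])/d[2])*1e3).round(1)
for z in (.0228,.0308): print(tool(318,241.5,z),tool(318,240,z))
a=cv2.imread('pics/w4.png'); cv2.imwrite('pics/z9.png',cv2.resize(a[225:390,240:400],(582,600),interpolation=cv2.INTER_CUBIC))
E
```

```text
[25.8 -1.1 22.8] [26.6 -1.1 22.8]
[23.4 -1.1 30.8] [24.2 -1.1 30.8]
```

View pics/z9.png

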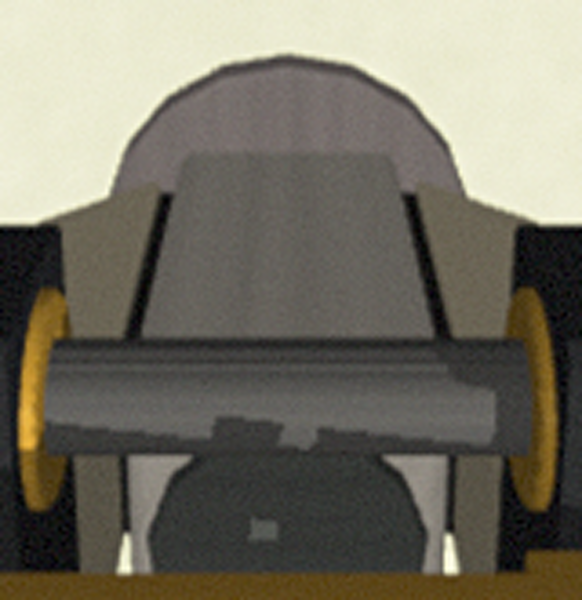

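```bash
cat >> h.py <<'E'
OFF=[-.0022,-.0005,.1048]
def dtip(goal,yaw=None):
    s=telemetry.observe();R=Ro.from_euler('xyz',s['tool_rot']).as_matrix()
    tip=s['tool_pos']+R@OFF; print('tip',tip.round(4),'F',np.round(s['contact_force'],1),'open',round(s['opening'],4),'t',s['time'])
    delta(np.array(goal)-R@OFF,yaw,s)
E
python3 -c "
from h import *
dtip((.5445,-.113,.058),.180)"
```

```text
tip [ 0.4654 -0.103   0.1032] F [ 0.2  0.2 -1.9] open 0.0299 t 8.05
d [76.6 23.2 44.6] turn -0.008 rot [3.1394 0.0088 0.1718]
```

>>> servo_tool(targets="20 6 5 -0.008;25 8 10 0;20 6 15 0;12 3 10 0;0 0 3 0;0 0 0 0")

```text
time: 8.8
tool_pos: [0.5502, -0.1101, 0.1631]
tool_rot: [3.14, 0.009, 0.188]
contact_force: [-0.1, 0.9, -3.1]
opening: 0.0299
```

```bash
python3 - <<'E'
from h import *
dtip((.5445,-.113,.058),.180)
S=cams.read_camera('side'); save(S,'side4')
W=cams.read_camera('wrist'); save(W,'w5')
s=telemetry.observe();R=Ro.from_euler('xyz',s['tool_rot']).as_matrix()
print(proj(S,s['tool_pos']+R@OFF))
a=cv2.imread('pics/side4.png'); cv2.imwrite('pics/z10.png',cv2.resize(a[225:325,275:375],(600,600),interpolation=cv2.INTER_CUBIC))
E
```

```text
tip [ 0.547  -0.1104  0.0583] F [-0.1  0.9 -3.1] open 0.0299 t 8.8
d [-3.   2.1  0.4] turn 0.008 rot [3.1396 0.0093 0.188 ]
[324.20045618 255.15737875]
```

View pics/z10.png

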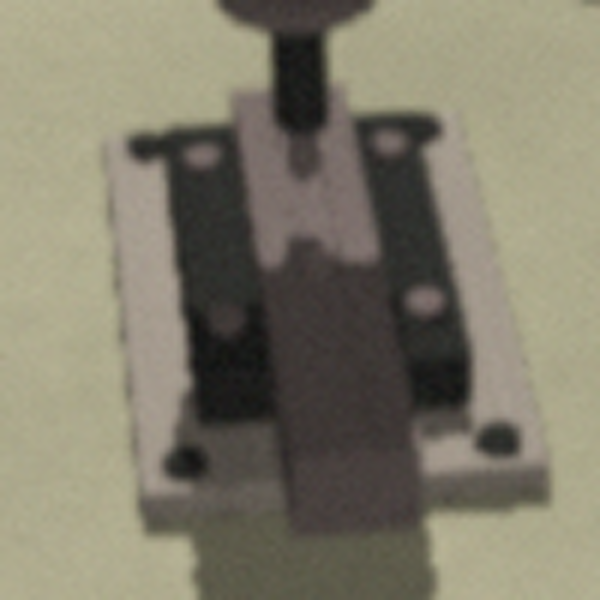

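View pics/w5.png

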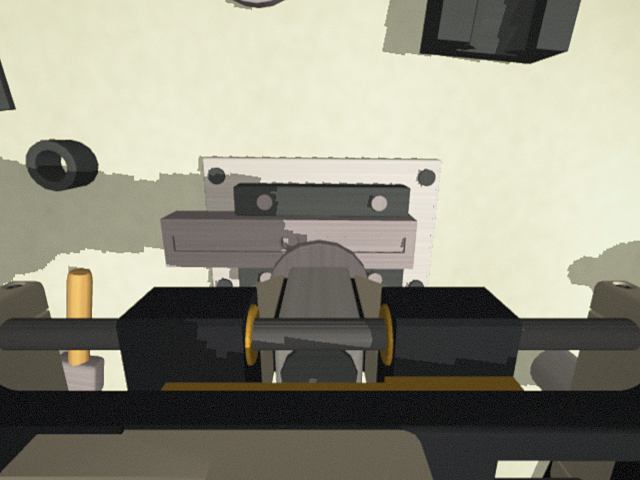

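```bash
python3 - <<'E'
from h import *
S=cams.read_camera('side')
P=onz(S,304/6+275-.42,178/6+225-.42,.0583)
print(P, 'side-line x at that y', .5391-np.tan(np.radians(10.2))*(P[1]+.0892))
E
```

```text
[ 0.54558555 -0.11463682  0.0583    ] side-line x at that y 0.5436768054831367
```

>>> servo_tool(targets="-2.2 0 4 0;0 0 6 0;0 0 2 0;0 0 0 0")

```text
time: 9.45
tool_pos: [0.5477, -0.111, 0.1519]
tool_rot: [3.138, 0.007, 0.187]
contact_force: [-0.3, -0.0, -3.8]
opening: 0.0296
```

```bash
python3 - <<'E'
from h import *
dtip((.5445,-.113,.041),.180)
S=cams.read_camera('side'); save(S,'side5')
a=cv2.imread('pics/side5.png'); cv2.imwrite('pics/z11.png',cv2.resize(a[225:305,285:365],(600,600),interpolation=cv2.INTER_CUBIC))
E
```

```text
tip [ 0.5448 -0.1114  0.0471] F [-0.3 -0.  -3.8] open 0.0296 t 9.45
d [-0.6  1.5  6.1] turn 0.007 rot [3.1382 0.0069 0.1873]
```

View pics/z11.png

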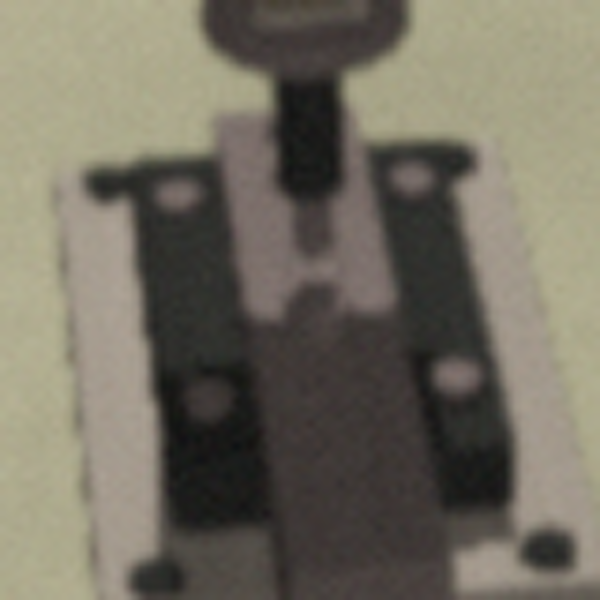

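>>> servo_tool(targets="-0.5 0 3 0;0 0 2 0;0 0 1.5 0;0 0 0 0")

```text
time: 10.0
tool_pos: [0.5475, -0.1112, 0.1455]
tool_rot: [3.138, 0.006, 0.187]
contact_force: [-0.2, 0.1, -0.6]
opening: 0.0294
```

```bash
python3 -c "
from h import *
dtip((.5445,-.113,.041),.180)"
```

```text
tip [ 0.5447 -0.1116  0.0407] F [-0.2  0.1 -0.6] open 0.0294 t 10.0
d [-0.4  1.3 -0.3] turn 0.007 rot [3.1378 0.0061 0.1874]
```

>>> servo_tool(targets="0 0 2 0;0 0 1 0;0 0 0 0")

```text
time: 10.38
tool_pos: [0.5476, -0.1112, 0.1434]
tool_rot: [3.137, 0.005, 0.187]
contact_force: [-2.0, 0.4, 2.2]
opening: 0.0297
```

>>> servo_tool(targets="-0.4 -3 0 0;0 -4 0 0;0 -4 0 0;0 -4 0 0")

```text
time: 10.88
tool_pos: [0.546, -0.0979, 0.1445]
tool_rot: [3.132, 0.001, 0.187]
contact_force: [0.1, -2.5, 1.0]
opening: 0.0301
```

```bash
python3 -c "
from h import *
dtip((.5401,-.0883,.041),.180)"
```

```text
tip [ 0.5438 -0.0989  0.0397] F [ 0.1 -2.5  1. ] open 0.0301 t 10.875
d [ -1.7 -11.1  -1.4] turn 0.007 rot [3.1319e+00 1.2000e-03 1.8730e-01]
```

>>> servo_tool(targets="0 -2.5 0.7 0;0 -2.5 0.5 0")

```text
time: 11.12
tool_pos: [0.5453, -0.0928, 0.1434]
tool_rot: [3.131, 0.0, 0.188]
contact_force: [0.7, -4.7, 2.2]
opening: 0.0297
```

>>> servo_tool(targets="0 -2.5 0.4 0;0 -2 0.4 0")

```text
time: 11.38
tool_pos: [0.543, -0.0864, 0.1411]
tool_rot: [3.135, 0.004, 0.187]
contact_force: [-0.9, 0.2, -3.3]
opening: 0.0295
```

```bash
python3 -c "
from h import *
dtip((.5401,-.0883,.041),.180)"
```

```text
tip [ 0.5405 -0.0871  0.0364] F [-0.9  0.2 -3.3] open 0.0295 t 11.375
d [-0.7  1.2 -4.6] turn 0.007 rot [3.1352 0.0036 0.1873]
```

The force dropped back to the free weight and the tip is at z=0.036, so the pin has fallen into the hole. I'll lower it to the bottom.

>>> servo_tool(targets="0 0.4 3 0;0 0 3 0;0 0 3 0;0 0 0 0")

```text
time: 11.88
tool_pos: [0.5419, -0.0859, 0.1298]
tool_rot: [3.138, 0.007, 0.187]
contact_force: [-0.0, -0.4, -3.2]
opening: 0.0302
```

>>> servo_tool(targets="0 0 3 0;0 0 3 0;0 0 0 0")

```text
time: 12.25
tool_pos: [0.5422, -0.086, 0.1251]
tool_rot: [3.137, 0.005, 0.187]
contact_force: [-2.5, 0.6, 4.5]
opening: 0.0297
```

>>> servo_tool(targets="-0.4 0 3 0;0 0 2.5 0;0 0 2 0")

```text
time: 12.62
tool_pos: [0.5421, -0.086, 0.12]
tool_rot: [3.137, 0.003, 0.187]
contact_force: [-4.1, 1.1, 9.9]
opening: 0.0297
```

>>> servo_tool(targets="0 0 2 0;0 0 1.5 0")

```text
time: 12.88
tool_pos: [0.5421, -0.086, 0.1187]
tool_rot: [3.136, 0.003, 0.188]
contact_force: [-3.9, 1.7, 10.2]
opening: 0.0296
```

>>> servo_tool(targets="0 0 3 0;0 0 3 0;0 0 3 0")

```text
time: 13.25
tool_pos: [0.5423, -0.086, 0.1163]
tool_rot: [3.134, -0.001, 0.188]
contact_force: [-8.2, 2.0, 28.3]
opening: 0.0296
```

The force jumped to 28 N, with the spring accounting for about 15 N of it, so the punch is at its stop. I'll hold for one row, then let the spring out.

>>> servo_tool(targets="0 0 1.5 0;0 0 0 0")

```text
time: 13.5
tool_pos: [0.5417, -0.0858, 0.1182]
tool_rot: [3.133, -0.001, 0.188]
contact_force: [-4.6, 1.7, 10.9]
opening: 0.0299
```

>>> servo_tool(targets="0 0 -3 0;0 0 -4 0;0 0 -4 0;0 0 -4 0;0 0 0 0")

```text
time: 14.12
tool_pos: [0.5415, -0.0857, 0.1346]
tool_rot: [3.133, -0.002, 0.188]
contact_force: [-0.1, -0.3, -2.8]
opening: 0.0298
```

```bash
python3 -c "
from h import *
dtip((.5401,-.0883,.041),.180)"
```

```text
tip [ 0.5395 -0.0864  0.0298] F [-0.1 -0.3 -2.8] open 0.0298 t 14.125
d [  0.2   2.  -11.2] turn 0.008 rot [ 3.1329e+00 -1.6000e-03  1.8850e-01]
```

The forces fit the spring model: contact at TCP z=0.130 and the stop at 0.118. I'll lift and carry the punch back to the stand.

>>> servo_tool(targets="0 0 -6 0;0 0 -15 0;0 0 -20 0;0 0 -25 0;0 0 -20 -0.12;0 0 -5 -0.13;10 -11 0 0;25 -27 0 0;31 -34 0 0;31 -34 0 0;31 -34 0 0;31 -34 0 0;25 -27 0 0;12 -13 0 0;0 0 0 0")

```text
time: 16.0
tool_pos: [0.6294, 0.2092, 0.2302]
tool_rot: [3.135, 0.001, 0.421]
contact_force: [0.4, -0.3, -3.6]
opening: 0.0298
```

```bash
python3 - <<'E'
from h import *
dtip((.6347,.2159,.105),.441)
for c in ['side','wrist']:
    p=cams.read_camera(c); save(p,c+'6')
S=cams.read_camera('side')
s=telemetry.observe();R=Ro.from_euler('xyz',s['tool_rot']).as_matrix()
print(proj(S,s['tool_pos']+R@OFF),proj(S,(.6347,.2159,.085)))
a=cv2.imread('pics/side6.png'); cv2.imwrite('pics/z12.png',cv2.resize(a[260:440,180:340],(533,600),interpolation=cv2.INTER_CUBIC))
E
```

```text
tip [0.6275 0.2081 0.1254] F [ 0.4 -0.3 -3.6] open 0.0298 t 16.0
d [ 9.8 -4.3 20.4] turn -0.02 rot [3.1349e+00 7.0000e-04 4.2110e-01]
[252.81455294 342.95826761] [249.15199508 367.9569627 ]
```

View pics/z12.png

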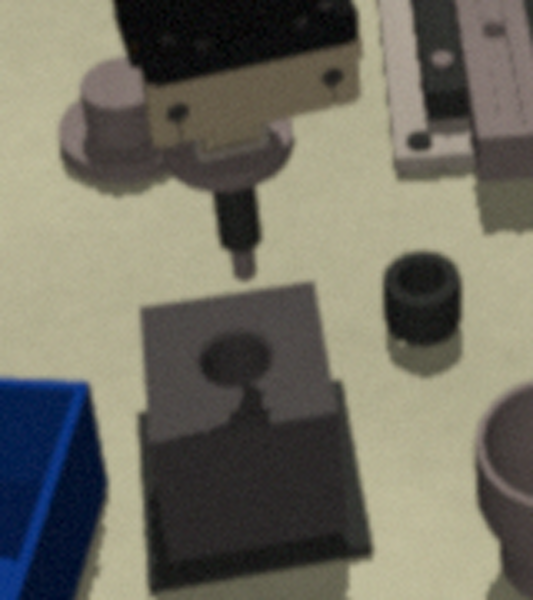

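View pics/wrist6.png

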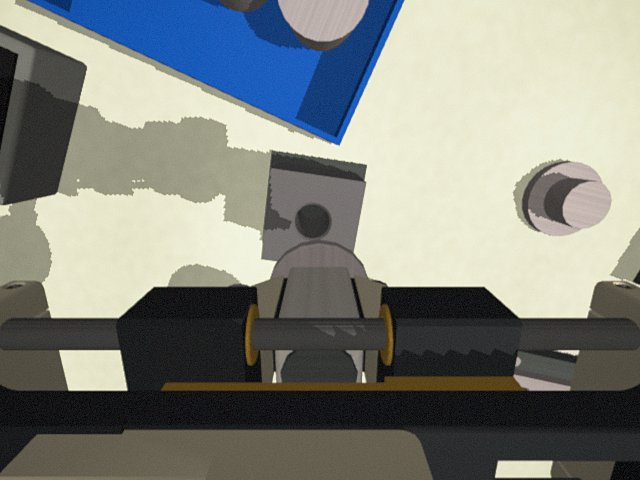

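```bash
python3 - <<'E'
from h import *
S=cams.read_camera('side');W=cams.read_camera('wrist')
k=533/160
M=onz(S,236/k+180-.35,359/k+260-.35,.085); t=onz(S,244/k+180-.35,279/k+260-.35,.1254)
print('mouth',M,'tip',t,'diff',M-t)
print('wrist mouth',onz(W,313.5,221,.085))
dtip((.6347,.2159,.095),.441)
E
```

```text
mouth [0.63291877 0.21473546 0.085     ] tip [0.62746786 0.20580145 0.1254    ] diff [ 0.00545091  0.00893401 -0.0404    ]
wrist mouth [0.63518095 0.2129249  0.085     ]
tip [0.628  0.2049 0.1263] F [-0.2 -0.3 -2.9] open 0.0301 t 16.25
d [10.6 -7.6 31.3] turn -0.022 rot [ 3.134e+00 -2.000e-04  4.191e-01]
```

>>> servo_tool(targets="9 -5.5 0 -0.022;1 -1 10 0;0 0 12 0;0 0 5 0;0 0 0 0")

```text
time: 16.88
tool_pos: [0.6366, 0.2146, 0.2015]
tool_rot: [3.134, 0.002, 0.439]
contact_force: [-0.1, -1.6, -3.1]
opening: 0.0299
```

```bash
python3 - <<'E'
from h import *
dtip((.6347,.2157,.09),.441)
p=cams.read_camera('side'); save(p,'side7')
a=cv2.imread('pics/side7.png'); cv2.imwrite('pics/z13.png',cv2.resize(a[310:430,190:310],(600,600),interpolation=cv2.INTER_CUBIC))
E
```

```text
tip [0.6346 0.2133 0.0968] F [-0.1 -1.6 -3.1] open 0.0299 t 16.875
d [ 1.1 -2.2  6.7] turn -0.002 rot [3.1342e+00 1.6000e-03 4.3940e-01]
```

View pics/z13.png

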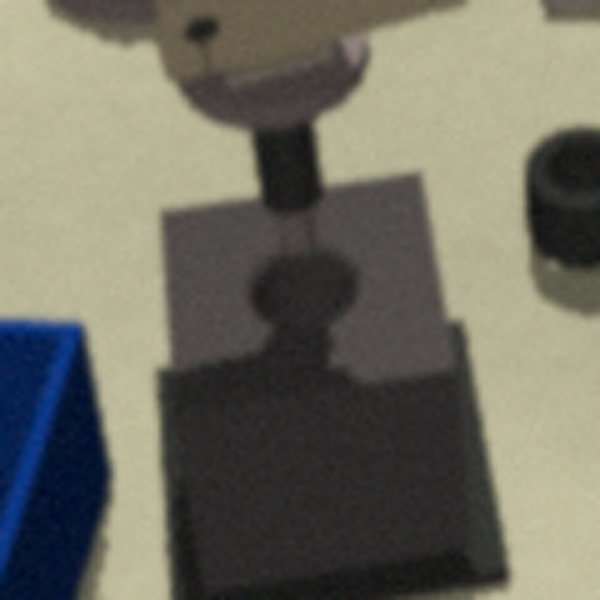

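>>> servo_tool(targets="0.5 -1.5 6 0;0 0 15 0;0 0 18 0;0 0 18 0;0 0 10 0;0 0 0 0")

```text
time: 17.68
tool_pos: [0.6363, 0.2158, 0.1303]
tool_rot: [3.134, 0.002, 0.44]
contact_force: [0.6, -0.0, -3.8]
opening: 0.0297
```

```bash
python3 - <<'E'
from h import *
dtip((.6347,.2157,.0112),.441)
p=cams.read_camera('side'); save(p,'side8')
a=cv2.imread('pics/side8.png'); cv2.imwrite('pics/z14.png',cv2.resize(a[310:430,190:310],(600,600),interpolation=cv2.INTER_CUBIC))
E
```

```text
tip [0.6343 0.2145 0.0255] F [ 0.6 -0.  -3.8] open 0.0297 t 17.675
d [ 0.9 -1.  14.3] turn -0.001 rot [3.1342e+00 1.6000e-03 4.3960e-01]
```

View pics/z14.png

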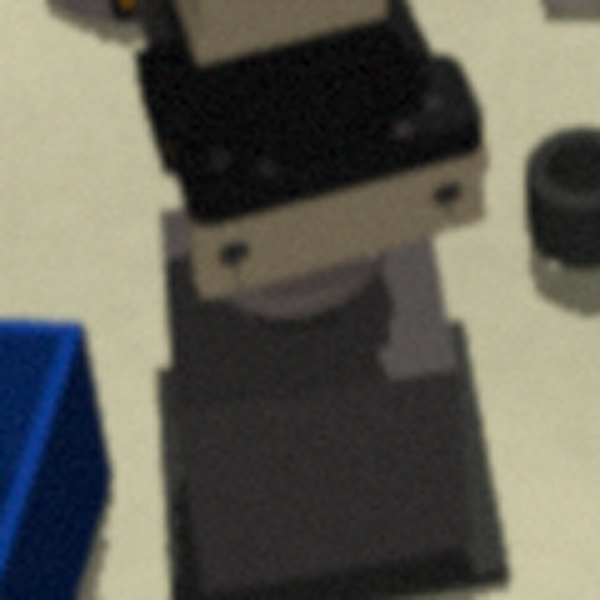

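The barrel is in the hole and nothing is touching yet. I'll lower the last 14 mm gently.

>>> servo_tool(targets="0.5 -0.8 5 0;0 0 5 0;0 0 2 0;0 0 0 0")

```text
time: 18.23
tool_pos: [0.6377, 0.217, 0.1199]
tool_rot: [3.133, -0.003, 0.44]
contact_force: [-0.1, -0.3, -2.2]
opening: 0.0302
```

>>> servo_tool(targets="0 0 1 0;0 0 1 0")

```text
time: 18.48
tool_pos: [0.6379, 0.217, 0.1183]
tool_rot: [3.133, -0.003, 0.44]
contact_force: [0.7, -0.2, -2.9]
opening: 0.0298
```

>>> servo_tool(targets="0 0 1 0;0 0 1 0")

```text
time: 18.73
tool_pos: [0.638, 0.217, 0.1162]
tool_rot: [3.133, -0.004, 0.44]
contact_force: [-0.5, -0.7, -4.3]
opening: 0.0299
```

>>> servo_tool(targets="0 0 1 0;0 0 1 0")

```text
time: 18.98
tool_pos: [0.638, 0.217, 0.1158]
tool_rot: [3.133, -0.004, 0.44]
contact_force: [-3.2, -1.5, 6.1]
opening: 0.0297
```

The force is 6 N at z=0.1158, the same height as the original pick, so the flange is seated. Releasing now.

>>> servo_tool(targets="0 0 0 0;0 0 0 0;0 0 0 0;0 0 0 0;0 0 0 0", hand=1)

```text
time: 19.6
tool_pos: [0.639, 0.2172, 0.1162]
tool_rot: [3.132, -0.007, 0.44]
contact_force: [-0.6, -1.0, 0.6]
opening: 0.0755
```

>>> servo_tool(targets="0 0 -5 0;0 0 -15 0;0 0 -25 0;0 0 -30 0;0 0 -30 0;0 0 -20 0;-40 20 0 0;-50 30 0 0;-50 30 0 0;-40 20 0 0;0 0 0 0;0 0 0 0")

```text
time: 21.1
tool_pos: [0.5162, 0.0472, 0.2571]
tool_rot: [3.125, -0.024, 0.441]
contact_force: [0.7, -0.8, -0.5]
opening: 0.092
```

```bash
python3 - <<'E'
from h import *
S=cams.read_camera('side');T=cams.read_camera('top'); save(S,'side9');save(T,'top9')
s=telemetry.observe();print(s['tool_pos'],s['contact_force'],s['opening'],s['time'])
a=S['color'][310:430,190:310,::-1]; b=T['color'][185:285,120:220,::-1]
cv2.imwrite('pics/z15.png',np.hstack([cv2.resize(a,(400,400),interpolation=cv2.INTER_CUBIC),cv2.resize(b,(400,400),interpolation=cv2.INTER_CUBIC)]))
E
```

```text
[0.51634632 0.04761861 0.25655321] [-0.16483478 -0.6237637  -0.59465849] 0.0920419500672531 21.2
```

View pics/z15.png

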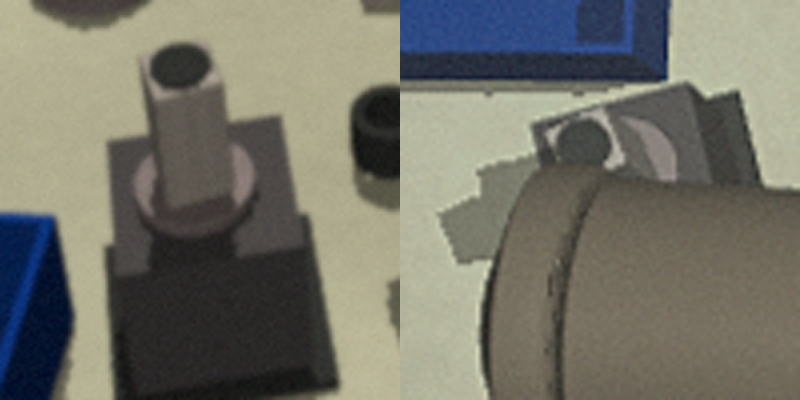

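View pics/top9.png

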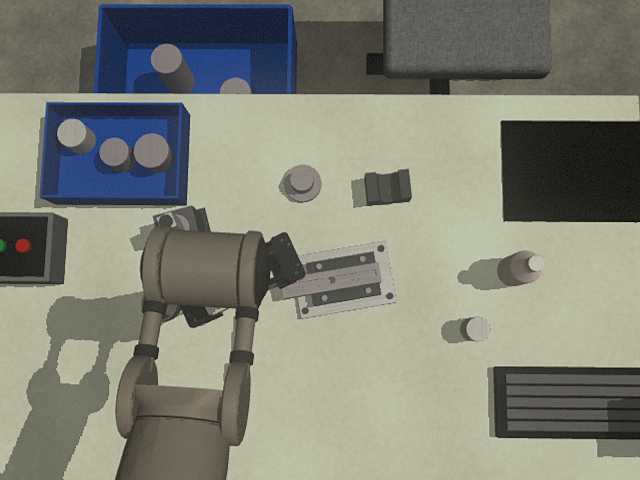

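The punch stands upright with its flange flat on the stand, at about (180,180) in the left crop. In the top view, every bystander part the arm leaves visible is where it was; the reducer, collar and brush are hidden behind it. The arm is clear of everything, so I'll hand in.

```bash
python3 -c "
from h import *
print(robot.hand_in())"
```

```text
the job is handed in; nothing more can be done
None
```

The job is done and handed in at about 21 s of the 58 s allowed; the hand-in reports no verdict.

- **Finding the hole:** I ran the pin along the groove for about 25 mm until it dropped in. The force fell back to the punch's own weight and the tip sat below the groove floor.
- **Making the mark:** I pushed down until the spring was at its stop. The force followed the spring's rate and then jumped to 28 N on the wrist, about 31 N on the punch against the spring's 15 N. I did not look at the mark itself.
- **Returning the punch:** I let the spring out and set the punch back in the stand. It seated at the same tool height as when I picked it up (0.1158 m), and then I opened the gripper.

**Last checks:** The side picture shows the punch upright with its flange flat, and the gripper is open and clear with no contact force. In the final top picture the parts I could see had not moved. The arm hid the reducer, collar and brush there. I did not re-check the reducer and brush in the last side picture; the collar looked in place there.

**Disagreements:** The side camera placed things 1–2 mm away from the other cameras, so I positioned the pin relative to the groove and stand in the same picture. The tool also drifted by up to about 1° of tilt, which gave up to 8 N of sideways force while pressing.

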